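Hold the dust port's sprung shutter half open with the bench pusher

ROBOT

A 6-joint arm with a two-finger parallel gripper is mounted at the origin on the work surface. World frame = base frame: x ahead of the robot, y to its left, z up, the work surface at z = 0. Lengths are in m, angles in rad, forces in N, time in s.
With the tool pointing down it reaches from about 0.35 to 0.775 m from the base axis. Payload 5.5 kg.
Tool frame: the origin (TCP) lies on the centre line of the jaws, within the pads' length; the fingertips stand 11 mm ahead of it and the grasp point (between the pads) lies 8 mm behind it (env.tip_extent is the distance from the TCP to the fingertips, in m); z points along the fingers, y is the line along which they close (so a half turn about z gives the same grasp; the last joint's range is limited). The gripper opens to 85 mm and grips with 20 to 120 N. Pads are 22 mm wide; open, the fingers measure 114 mm over their backs; the gripper's body (76 mm by 85 mm) begins 54 mm behind the grasp point. The pads swing forward as they close: fully open they stand 13 mm farther back than shut.
Start: joints at [-1.279, 0.313, 0.046, 1.304, 0, 1.431], TCP at [0.241, -0.522, 0.208] pointing down, gripper open.
Joint ranges: [-2.76, 2.76], [-0.86, 1.69], [-1.03, 1.26], [-2.2, 2.34], [-1.47, 1.5], [-3.14, 3.14]. Speed limits (rad/s): [2.57, 2.57, 3.14, 3.14, 3.14, 3.14].

INTERFACE

Orientations are given as a unit quaternion [w, x, y, z].
In Python, from workcell import env gives the robot as it stands.
- The arm moves only by the shell command python3 -m jog 'ROWS' [FORCE]. ROWS is JSON, a list of rows, each a list of 5 numbers: the gripper's target within -1 to 1 (shut at 1, half-way at 0, fully open at -1), then the shift along the tool's x, y, z in m, then the turn about the tool's z in degrees. In form: [[fingers, tx, ty, tz, turn], ...]. A call has 1 to 5 rows; each row shifts and turns the commanded pose from where the row before left it, along the tool's axes as they then stand; what a row does not reach is not made up. A row lasts 1/12 s, in which the tool goes at most 41.7 mm and 7.16 degrees, less where a joint would pass 70% of its speed; a pose out of reach is approached as far as the arm can. A call is refused whole if a number of a shift passes 0.0417 or a number of a turn 7.16, either way. A call with a gripper value outside its range is refused whole. The fingers move at their own pace and stop on an object; FORCE is the grip in N (left out, the last holds). Time passes only in rows, so rows that do not move let the fingers close. It gives the time, the measured TCP pose, the force, the opening and the grip force at its end, in the units of the state.
- env.get_state(): the state, without advancing time (a new reading comes with each control period).
- env.read_camera(name): name is "side" or "top" or "wrist"; returns a dict with "img" (384x512x3 uint8, red, green, blue), "fov_y" (degrees; the focal length in pixels is half the picture's height over the tangent of half this angle, whatever the lens; pixels are square), "cx", "cy" (the principal point, pixels), "T" (4x4, takes a point from camera to world coordinates). Camera axes: x right, y up, looking along -z (the intrinsics and any distortion apply to the point x, -y, -z); pixel columns grow to the right and rows downward; lengths in m; the calibration is good to about 2 mm. The wrist camera is an equidistant fisheye: a pixel r from the principal point sees the ray r / f radians off the axis. A picture is of the moment at which its call begins. There is no depth.
- env.hand_in(): hands the job in; it is judged then, once.
The state is a dict: "clock": time; "joint_pos": joint angles; "qvel": joint speeds; "tau": joint torques, N m; "tcp_pos": TCP position; "orientation": TCP orientation; "wrist_force": force on the tool from outside, world axes, zero at the start; "ft_torque": the same for the moment, N m; "finger_gap": finger opening in m; "grip_force": force on a finger pad.
Only numpy, scipy, OpenCV 4.12 (cv2) and the standard library are available. Lean on these libraries where they do the work, as an engineer would, in place of code of your own. Each camera call takes 0.05 s, during which the arm holds its last target. There are 200 camera calls.

TASK

Pull the square-handled pusher up out of the tool block, lower its rod into the channel of the dust port and use it to push the sprung shutter half open, to the long middle mark. Finish while still holding it there: the pusher upright in the gripper, its rod pressing on the shutter's tab. Keep the gripper itself off the port, do not throw the shutter wide open, and leave the other tools, the jar and the tin where they are.

Things in the scene. Friction and masses are not known exactly. Their poses are not given: they have to be found in the camera images.
- pusher: The pusher, about 70 g, standing upright in one of the three holes of the tool block: a wooden handle, square in section, 20 x 20 mm and 65 mm tall, on a steel rod 10 mm in diameter and 70 mm long below it. Its origin is at the centre of the handle's underside (the shoulder, which rests on the block's top); z points up along the handle, x and y are square to the handle's faces.
- pusher_tip (a point): The centre of the flat lower end of the pusher's rod, 70 mm below pusher's origin; axes as pusher.
- holder: The tool block, fixed: wood, 60 (x) x 230 (y) x 80 (z) mm, with three upright holes 15 mm across and 74 mm deep at y = -80, 0 and +80 mm on its top, one tool in each. Origin at the centre of its underside.
- port: The dust port, fixed: aluminium box 26 mm high, 100 mm wide (y), x = -100 to +120 mm, pipe stub to x = +145. On it two walls 12 mm thick run its full length, inner faces at y = -28 and +28 mm, tops 60 mm above the bench; the shutter slides between them. A dark spring box fills the channel from x = +47 to +117 mm. Origin on the bench under its midline; z up, x = opening direction.
- tab (a point): The shutter's upright tab in the channel: steel plate 6 mm thick (x), 48 mm wide (y), 26 mm tall. Push its -x face towards +x. This point is the centre of its underside, 30 mm above the bench; axes as port. In front of it (-x) the flat shutter plate, top 30 mm above the bench, reaches 65 mm out and moves with it; from its +x face a thin rod runs to the spring box.
- shutter (a joint): How far the shutter is pushed open: 0 shut (start), 0.030 half open, 0.060 wide open (m). A spring pushes it shut with about 1.2 N when shut, rising by 80 N/m to 3.6 N at half and 6 N wide open; it closes by itself when let go.
- half_mark (a point): Point midway between the two long dark marks on the wall tops, 60 mm above the bench, at x = +3 mm on the port: the tab's middle stands below it when half open. Pairs of shorter marks show the tab's middle when shut (x = -27 mm) and wide open (x = +33 mm). Fixed, axes as port.
- file: Bystander: a tool in the block with a round bulging wooden handle 25 mm across and 60 mm tall on an 8 mm rod. Origin at the handle's underside, z up.
- graver: Bystander: a tool in the block with a round, mushroom-topped wooden handle 28 mm across and 48 mm tall on an 8 mm rod. Origin at the handle's underside, z up.
- jar: Bystander: a closed glass jar with a metal cap, 56 mm across, 70 mm tall, on the bench. Origin at the centre of its underside.
- tin: Bystander: a flat round aluminium tin, 50 mm across, 28 mm tall, on the bench. Origin at the centre of its underside.
Not all that is in view belongs to the job. What is shaped like the pusher but blue or green is not meant.

How it is judged:
By the outcome, as a careful person would: the job done as asked, in the order asked, and still so for the second after the job is handed in, while the arm keeps its last pose, push and grip.
It also fails if it takes over 45 s, if anything falls off the work surface, if the arm or the gripper's body presses on something with over 40 N, if the wrist force passes 120 N, or if a joint passes its speed limit or range.

## Working session

There is one attempt and no reset: what is moved stays moved. The work goes in short steps, Python scripts to look and compute and a shell command to move; the robot and the scene stay as the last step left them, time stands still between calls to the robot, and variables do not carry over. Pictures are saved under pics/ and viewed, at most 10 in all, crops included, and the job is handed in when it is done.

```bash
mkdir -p pics; ls
cat > h.py <<'E'
import numpy as np, cv2
from workcell import env
def cam(n):
    c=env.read_camera(n); c['f']=c['img'].shape[0]/2/np.tan(np.radians(c['fov_y']/2)); return c
def save(img,name): cv2.imwrite('pics/'+name,cv2.cvtColor(img,cv2.COLOR_RGB2BGR))
def ray(c,u,v,fish=False):
    x=(u-c['cx'])/c['f']; y=(v-c['cy'])/c['f']
    if fish:
        r=np.hypot(x,y); s=np.sin(r)/r if r>1e-9 else 1.; d=np.array([x*s,-y*s,-np.cos(r)])
    else: d=np.array([x,-y,-1.])
    T=np.array(c['T']); return T[:3,3],T[:3,:3]@d
def atz(c,u,v,z,fish=False):
    o,d=ray(c,u,v,fish); return o+d*(z-o[2])/d[2]
def proj(c,p,fish=False):
    T=np.array(c['T']); q=T[:3,:3].T@(np.array(p)-T[:3,3]); x,y,z=q[0],-q[1],-q[2]
    if fish:
        h=np.hypot(x,y); t=np.arctan2(h,z); k=t/h if h>1e-9 else 1/z
        return c['cx']+c['f']*x*k, c['cy']+c['f']*y*k
    return c['cx']+c['f']*x/z, c['cy']+c['f']*y/z
E
python3 - <<'E'
from h import *
a=cam('top');b=cam('side')
save(a['img'],'top0.png');save(b['img'],'side0.png')
for c in(a,b): print(c['f'],c['cx'],c['cy'],np.round(c['T'],3),[k for k in c])
s=env.get_state();print(s)
E
```

```text
pics
416.50021192824454 258.208815934152 182.75664741865893 [[-0.018  0.996 -0.093  0.501]
 [-1.    -0.018 -0.004  0.039]
 [-0.005  0.092  0.996  1.102]
 [ 0.     0.     0.     1.   ]] ['img', 'fov_y', 'cx', 'cy', 'T', 'f']
493.73005440321447 246.91249103669836 189.9120827328101 [[-0.978  0.131 -0.162  0.403]
 [-0.207 -0.552  0.808  1.103]
 [ 0.017  0.824  0.567  0.823]
 [ 0.     0.     0.     1.   ]] ['img', 'fov_y', 'cx', 'cy', 'T', 'f']
{'clock': 0.1, 'joint_pos': array([-1.27857781e+00,  3.13927232e-01,  4.51006625e-02,  1.30362360e+00,
        1.53652446e-05,  1.43120283e+00]), 'qvel': array([-0.00167848, -0.0019849 ,  0.0034503 , -0.00268451, -0.0001151 ,
        0.00066209]), 'tau': array([ 2.26897224e-03, -4.81725097e+01,  2.99244958e+01,  1.26674978e-02,
       -1.42610143e-04,  1.54701542e-06]), 'tcp_pos': array([ 0.2405016 , -0.52173854,  0.20750029]), 'orientation': array([-8.25100426e-04,  9.76782366e-01,  2.14232408e-01, -5.53829578e-05]), 'wrist_force': array([0.8721448 , 0.18685361, 0.27263492]), 'ft_torque': array([-0.02151488, -0.04691366,  0.00368028]), 'grip_force': 0.0, 'finger_gap': 0.08546046813282407}
```

View pics/top0.png

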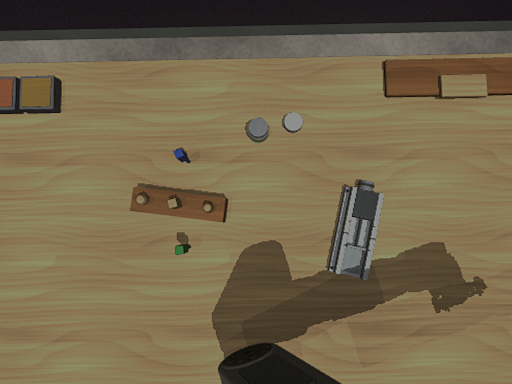

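View pics/side0.png

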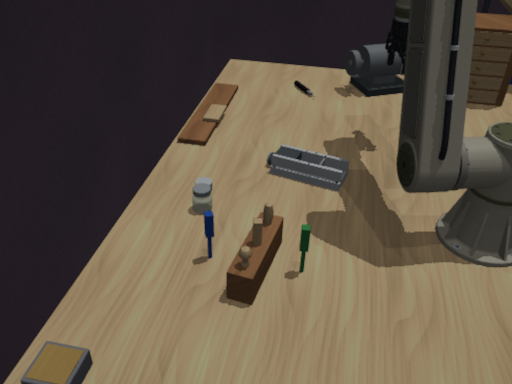

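The top view shows the block with three tools at (141,199), (173,202) and (208,208). The pusher is the middle one. The port is around (357,230), with its pipe end up (+x). I'll zoom in on both for measuring.

Run:
```python
from h import *
im=cv2.cvtColor(cv2.imread('pics/top0.png'),cv2.COLOR_BGR2RGB)
A=cv2.resize(im[175:230,122:234],None,fx=7,fy=7,interpolation=cv2.INTER_CUBIC)[:, :784]
B=cv2.resize(im[174:286,320:392],None,fx=5,fy=5,interpolation=cv2.INTER_CUBIC)
# rotate port so +x goes right
B=cv2.rotate(B[:,:],cv2.ROTATE_90_CLOCKWISE)
save(A,'a.png')
save(cv2.convertScaleAbs(B,alpha=1.4),'b.png'); print(A.shape,B.shape)
```

```text
(385, 784, 3) (360, 560, 3)
```

View pics/a.png

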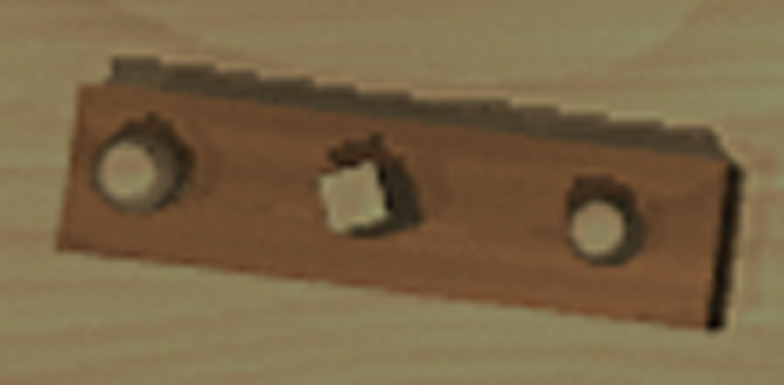

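View pics/b.png

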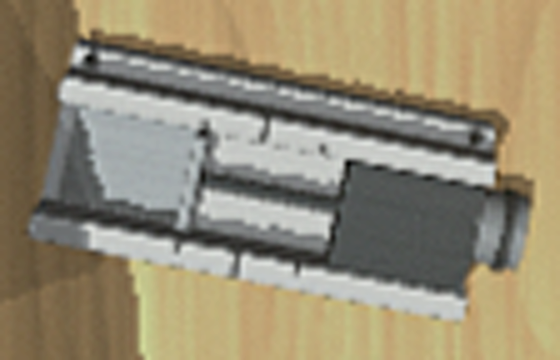

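Run:
```python
from h import *
c=cam('top')
fa=lambda x,y:(122+(x+.5)/7-.5,175+(y+.5)/7-.5)
fb=lambda x,y:(320+(y+.5)/5-.5,174+(559-x+.5)/5-.5)
ang=lambda d:np.degrees(np.arctan2(d[1],d[0]))
P=[atz(c,*fa(*p),.08) for p in [(80,87),(735,165),(712,328),(60,248)]]
print('block',np.round(np.mean(P,0),4),[round(np.linalg.norm(P[i]-P[(i+1)%4]),4) for i in range(4)],'yaw of y axis',ang(P[0]-P[1])-90,ang(P[3]-P[2])-90)
H=[atz(c,*fa(*p),.145) for p in [(318,178),(375,163),(388,218),(335,235)]]
print('handle',np.round(np.mean(H,0),4),[round(np.linalg.norm(H[i]-H[(i+1)%4]),4) for i in range(4)],[ang(H[i]-H[(i+1)%4])%90 for i in range(4)])
for n,p,z in [('file/gr L',(127,170),.13),('R',(598,228),.14)]: print(n,np.round(atz(c,*fa(*p),z),4))
M={k:atz(c,*fb(*p),.06) for k,p in dict(uS=(205,130),uL=(267,128),uW=(323,148),lS=(178,245),lL=(236,262),lW=(298,268),e0=(30,238),e1=(463,318),bl=(347,162),br=(330,258),B0=(62,90),B1=(495,180)).items()}
for k in M: print(k,np.round(M[k],4))
print('half',(M['uL']+M['lL'])/2,'yaw',ang(M['e1']-M['e0']),ang(M['lW']-M['lS']),ang(M['uW']-M['uS']),ang(M['uL']-M['lL'])-90,ang(M['B1']-M['B0']))
```

```text
block [0.5474 0.2405 0.08  ] [np.float64(0.2327), np.float64(0.0575), np.float64(0.2306), np.float64(0.0569)] yaw of y axis -7.830048452733777 -7.9801816188058154
handle [0.5475 0.2416 0.145 ] [np.float64(0.0193), np.float64(0.0187), np.float64(0.0182), np.float64(0.0196)] [np.float64(13.768870158128436), np.float64(13.273126142929712), np.float64(16.81386046611982), np.float64(16.653804547702975)]
file/gr L [0.5591 0.3207 0.13  ]
R [0.5365 0.1621 0.14  ]
uS [ 0.4411 -0.1705  0.06  ]
uL [ 0.4716 -0.1706  0.06  ]
uW [ 0.4991 -0.1816  0.06  ]
lS [ 0.4269 -0.2267  0.06  ]
lL [ 0.4551 -0.2364  0.06  ]
lW [ 0.4856 -0.2407  0.06  ]
e0 [ 0.355  -0.2203  0.06  ]
e1 [ 0.5673 -0.2692  0.06  ]
bl [ 0.5108 -0.189   0.06  ]
br [ 0.5016 -0.2364  0.06  ]
B0 [ 0.3717 -0.1482  0.06  ]
B1 [ 0.5846 -0.2009  0.06  ]
half [ 0.46335662 -0.20348238  0.06      ] yaw -12.98315532334382 -13.316170436296511 -10.849396439803012 -14.029522336667696 -13.894969022280335
```

```bash
python3 -m jog '[[-1,0,0,0,-7],[-1,0,0,0,-7],[-1,0,0,0,-7],[-1,0,0,0,-7],[-1,0,0,0,-7]]' && python3 -m jog '[[-1,0,0,0,-7],[-1,0,0,0,-7],[-1,0,0,0,-7],[-1,0,0,0,-7],[-1,0,0,0,-7]]' && python3 -m jog '[[-1,0,0,0,-7],[-1,0,0,0,-3],[-1,0.016,0.012,0,0],[-1,0.032,0.024,0,0],[-1,0.032,0.024,0,0]]'; python3 -c "
from workcell import env
s=env.get_state();print(s)"
```

```text
clock: 0.57
tcp_pos: [0.2405, -0.522, 0.2079]
orientation: [-0.0, 0.866, 0.501, 0.0]
wrist_force: [1.0, 0.2, -0.1]
finger_gap: 0.0857
grip_force: 0.0
clock: 0.98
tcp_pos: [0.2406, -0.522, 0.2079]
orientation: [-0.0, 0.675, 0.738, 0.0]
wrist_force: [-0.1, 0.0, -1.5]
finger_gap: 0.0858
grip_force: 0.0
clock: 1.4
tcp_pos: [0.2781, -0.4292, 0.2074]
orientation: [-0.0, 0.612, 0.791, 0.0]
wrist_force: [1.5, 1.6, 0.5]
finger_gap: 0.0855
grip_force: 0.0
{'clock': 1.4, 'joint_pos': array([-1.15310227e+00,  1.91056353e-01, -1.16940467e-01,  1.26376304e+00,
        1.37136805e-04,  1.63011205e-01]), 'qvel': array([ 0.6783449 , -0.5724197 , -0.71469643, -0.14351693,  0.00553314,
        0.65222484]), 'tau': array([ -6.26465723, -37.36205578,  31.16708279,   0.16906971,
        -0.25998716,  -0.762903  ]), 'tcp_pos': array([ 0.27805827, -0.42920433,  0.20740924]), 'orientation': array([-3.91354959e-04,  6.11580487e-01,  7.91182072e-01,  2.89210650e-04]), 'wrist_force': array([1.49525537, 1.57997892, 0.45578073]), 'ft_torque': array([ 0.01718348, -0.03317609, -0.08380412]), 'grip_force': 0.0, 'finger_gap': 0.0854943656913872}
```

```bash
python3 -m jog '[[-1,0.032,0.024,0,0],[-1,0.032,0.024,0,0],[-1,0.032,0.024,0,0],[-1,0.032,0.024,0,0],[-1,0.032,0.024,0,0]]' >/dev/null && python3 -m jog '[[-1,0.032,0.024,0,0],[-1,0.032,0.024,0,0],[-1,0.032,0.024,0,0],[-1,0.032,0.024,0,0],[-1,0.032,0.024,0,0]]' >/dev/null && python3 -m jog '[[-1,0.032,0.024,0,0],[-1,0.032,0.024,0,0],[-1,0.032,0.024,0,0],[-1,0.032,0.024,0,0],[-1,0.032,0.024,0,0]]' && python3 -m jog '[[-1,0.032,0.024,0,0],[-1,0.016,0.012,0,0],[-1,0,0,0,0],[-1,0,0,0,0]]'
python3 - <<'E'
from h import *
c=cam('wrist'); save(c['img'],'w1.png'); print(c['f'],c['cx'],c['cy'],np.round(c['T'],3))
print(env.get_state()['tcp_pos'])
for n,p in dict(hand=(.5475,.2416,.145),sh=(.5475,.2416,.08),R=(.5365,.162,.14),L=(.559,.32,.13)).items(): print(n,np.round(proj(c,p,True),1))
E
```

```text
clock: 2.65
tcp_pos: [0.5045, 0.1283, 0.2081]
orientation: [0.0, 0.61, 0.792, -0.0]
wrist_force: [0.3, -1.5, 0.3]
finger_gap: 0.0855
grip_force: 0.0
clock: 2.98
tcp_pos: [0.5266, 0.1826, 0.2075]
orientation: [-0.0, 0.61, 0.793, -0.001]
wrist_force: [0.8, -0.0, 0.6]
finger_gap: 0.085
grip_force: 0.0
297.3186396354542 256.4024015205233 193.97021511617086 [[ 0.966 -0.247 -0.074  0.507]
 [ 0.258  0.925  0.28   0.254]
 [-0.001 -0.29   0.957  0.373]
 [ 0.     0.     0.     1.   ]]
[0.52634561 0.18168136 0.20766727]
hand [302.6 136.2]
sh [292.6 129.6]
R [261.7 223.3]
L [338.1  49.4]
```

View pics/w1.png

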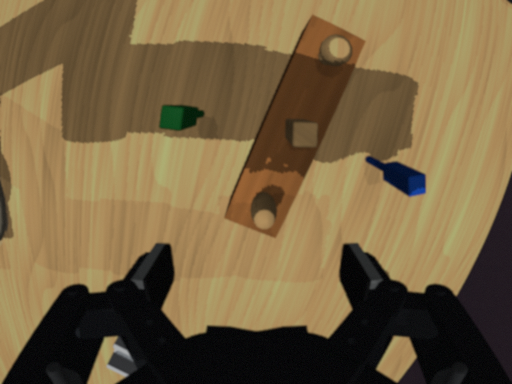

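The wrist view agrees with the estimate. The handle top is at about (305,134), predicted (303,136), and is nearly square to the image. Next I refine from a crop and compute the shift.

Run:
```python
from h import *
c=cam('wrist'); im=c['img']; crop=im[100:170,265:345]; crop=cv2.convertScaleAbs(crop,alpha=1.6)
save(cv2.resize(crop,None,fx=8,fy=8,interpolation=cv2.INTER_CUBIC),'w1c.png')
p=atz(c,305,134.5,.145,True); s=env.get_state(); print(p)
d=np.array([.548,.2418])-s['tcp_pos'][:2]; d2=p[:2]-s['tcp_pos'][:2]
q=s['orientation']; th=2*np.arctan2(q[2],q[1]); X=np.array([np.cos(th),np.sin(th)]);Y=np.array([np.sin(th),-np.cos(th)])
print(np.degrees(th),d2@X,d2@Y,d@X,d@Y)
```

```text
[0.5488199  0.24238887 0.145     ]
104.7225452139715 0.05360212102670956 0.037360726599507184 0.05324095469082549 0.036418087830877466
```

View pics/w1c.png

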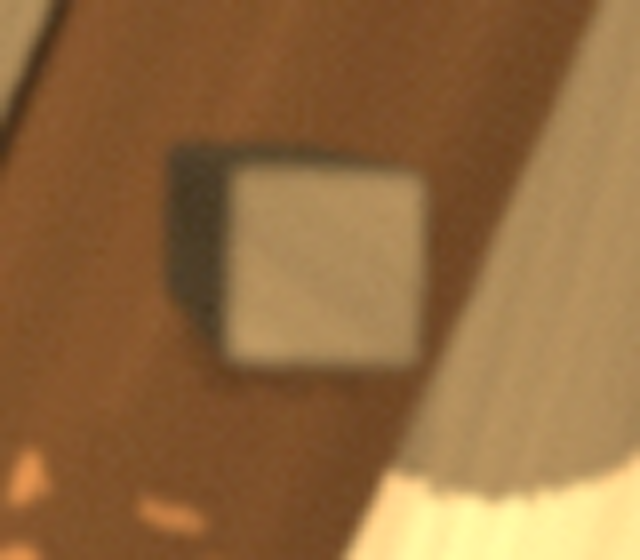

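The crop shows the handle's top face centred at (305.5,133), square to the jaws within about 1.5°. I'll move over it, descend, and grip.

```bash
python3 -m jog '[[-1,0.018,0.0125,0,0],[-1,0.018,0.0125,0,0],[-1,0.0185,0.0125,0,0],[-1,0,0,0.01,0],[-1,0,0,0.0175,0]]' >/dev/null && python3 -m jog '[[-1,0,0,0.0175,0],[-1,0,0,0.0175,0],[-1,0,0,0.0175,0],[-1,0,0,0.012,0],[-1,0,0,0,0]]' && python3 -m jog '[[0,0,0,0,0],[0.3,0,0,0,0],[0.5,0,0,0,0],[0.7,0,0,0,0],[1,0,0,0,0]]' 60 && python3 -m jog '[[1,0,0,0,0],[1,0,0,0,0],[1,0,0,0,0],[1,0,0,0,0],[1,0,0,0,0]]'
```

```text
clock: 3.92
tcp_pos: [0.5469, 0.2414, 0.1132]
orientation: [-0.002, 0.611, 0.791, -0.002]
wrist_force: [-0.9, -0.0, -1.3]
finger_gap: 0.0857
grip_force: 0.0
clock: 4.33
tcp_pos: [0.5499, 0.244, 0.1172]
orientation: [0.001, 0.611, 0.792, 0.001]
wrist_force: [0.3, -0.6, 0.4]
finger_gap: 0.0253
grip_force: 0.0
clock: 4.75
tcp_pos: [0.5498, 0.2442, 0.1173]
orientation: [0.001, 0.61, 0.792, 0.001]
wrist_force: [-0.9, -1.1, 5.3]
finger_gap: 0.0173
grip_force: 58.8
```

```bash
python3 -m jog '[[1,0,0,-0.008,0],[1,0,0,-0.015,0],[1,0,0,-0.015,0],[1,0,0,-0.015,0],[1,0,0,-0.015,0]]' 80 && python3 -m jog '[[1,0,0,-0.02,0],[1,0,0,-0.02,0],[1,0,0,-0.02,0],[1,0,0,-0.02,0],[1,0,0,-0.01,0]]' && python3 -m jog '[[1,0,0,0,0],[1,0,0,0,0]]'
python3 - <<'E'
from h import *
s=cam('side'); w=cam('wrist'); t=cam('top')
A=cv2.resize(s['img'][120:310,190:340],None,fx=3,fy=3,interpolation=cv2.INTER_CUBIC)
B=cv2.resize(w['img'][40:384,130:410],(464,570)); 
save(cv2.resize(np.hstack([A[:570,:],B[:570]]),(800,499)),'lift.png'); print(A.shape)
E
```

```text
clock: 5.17
tcp_pos: [0.5491, 0.244, 0.1849]
orientation: [-0.0, 0.61, 0.792, -0.0]
wrist_force: [0.5, -0.5, -0.3]
finger_gap: 0.0165
grip_force: 78.4
clock: 5.58
tcp_pos: [0.5499, 0.2443, 0.2771]
orientation: [0.001, 0.61, 0.792, 0.001]
wrist_force: [0.4, 0.6, -1.0]
finger_gap: 0.0162
grip_force: 78.4
clock: 5.75
tcp_pos: [0.5496, 0.2442, 0.2745]
orientation: [0.0, 0.611, 0.792, 0.0]
wrist_force: [-0.3, 0.8, -0.5]
finger_gap: 0.0169
grip_force: 78.4
(570, 450, 3)
```

View pics/lift.png

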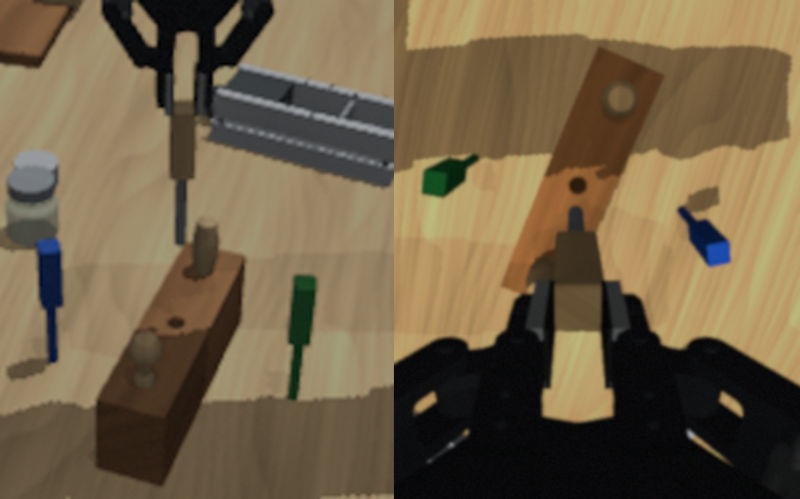

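Run:
```python
from h import *
c=cam('side'); s=env.get_state(); x,y,z=s['tcp_pos']; print(x,y,z)
for n,zz in dict(tip=z-.011,tcp=z,grasp=z+.008,sh=z-.037,hand_top=z+.028,rod_tip=z-.107).items(): print(n,np.round((np.array(proj(c,(x,y,zz)))-[190,120])*2.626))
for n,(a,b) in dict(rod=(181,243),sh=(181,178),topfront=(183,113),topback=(183,100),padtip=(170,112)).items():
    o,d=ray(c,190+a/2.626,120+b/2.626); t=(y-o[1])/d[1]; print(n,np.round(o+d*t,4), 'at -x plane')
```

```text
0.5487091398929967 0.24380099229595714 0.2728206899455813
tip [182. 146.]
tcp [183. 134.]
grasp [183. 125.]
sh [181. 173.]
hand_top [184. 104.]
rod_tip [179. 241.]
rod [0.5468 0.2438 0.1646] at -x plane
sh [0.5488 0.2438 0.2304] at -x plane
topfront [0.5491 0.2438 0.2922] at -x plane
topback [0.5495 0.2438 0.304 ] at -x plane
padtip [0.5595 0.2438 0.2916] at -x plane
```

Run:
```python
from h import *
print(env.tip_extent, env.get_state()['finger_gap'])
c=cam('side'); g=c['img'].astype(int)
for v in range(146,192,2): print(v,' '.join('%3d/%-3d'%(g[v,u,0],g[v,u,2]) for u in range(247,274)))
```

```text
0.011 0.016333901610127023
146  76/49   28/22    9/11   11/13   12/13   10/13   12/14    9/13   10/14  112/71  152/101 160/108 161/112 160/113 161/113 161/112 160/108 115/73   12/12   12/14   12/15   10/13    9/12   14/14   12/14   10/14   58/41 
148 156/104 149/98  105/67   28/22    8/13    8/11    8/12   25/26   26/29   74/50  140/93  161/109 161/112 161/113 161/113 161/111 143/97   88/55   19/21   36/38   32/33   13/15   12/13   10/13   32/24  124/85  156/111
150 153/101 153/101 113/73   34/25   11/15   12/14   37/40   54/56   50/52   77/56  140/94  160/109 161/111 161/112 161/112 161/111 144/98   89/56   21/22   47/49   54/57   37/38   15/16   11/12   93/62  146/101 161/114
152 150/99  151/99  112/71   32/23    8/11   11/13   39/41   53/55   46/49   78/57  140/96  161/111 160/110 161/111 160/110 160/110 143/98   89/58   25/24   45/47   53/55   34/36   13/15    7/11   75/56  100/77  112/82 
154 149/98  149/98  111/70   32/23   10/12   10/11   38/40   53/55   46/49   77/58  139/94  161/109 160/109 161/110 160/110 160/110 135/91   74/48   25/25   45/47   53/56   33/36    8/11   12/1
[... 3286 characters left out ...]
 158/105 158/105 159/106 160/108 160/109
186 161/110 160/110 160/108 158/105 156/103 152/100 148/98  124/80   84/52   67/41   67/41   67/41   68/41   69/42   70/44   71/43   71/43  115/72  151/100 159/107 158/105 158/105 159/106 159/106 161/108 160/108 160/108
188 160/109 159/106 155/103 152/100 151/99  150/98  151/100 149/97  119/75   75/46   66/40   65/42   64/42   64/41   65/42   78/48   95/60  135/88  156/103 159/106 159/106 159/107 160/108 160/109 161/109 161/109 161/109
190 157/103 155/101 153/100 154/101 152/100 153/100 155/102 158/105 160/107 151/101 105/73   45/48   47/50   44/48   86/64  141/94  160/106 160/107 159/106 159/106 160/107 159/107 160/109 160/109 160/108 160/108 160/107
```

Run:
```python
from h import *
c=cam('wrist'); s=env.get_state(); p=s['tcp_pos']; q=s['orientation']; th=2*np.arctan2(q[2],q[1]); X=np.array([np.cos(th),np.sin(th),0]);Y=np.array([np.sin(th),-np.cos(th),0])
for zz in (-.011,0,.008,.02,.03): 
    print(zz,[np.round((np.array(proj(c,p+sg*Y*.01+sx*X*.011+[0,0,zz],True))-[130,40])*1.45+[394,0]) for sg in(-1,1) for sx in (-1,1)])
g=c['img']; print('cam z',np.round(c['T'][2,3],3))
save(np.hstack([cv2.resize(g[180:384,190:330],(400,583),interpolation=cv2.INTER_CUBIC),cv2.resize(cam('side')['img'][120:220,224:293],(400,583),interpolation=cv2.INTER_CUBIC)]),'grip.png')
```

```text
-0.011 [array([556., 290.]), array([555., 244.]), array([600., 290.]), array([601., 244.])]
0 [array([555., 301.]), array([554., 253.]), array([601., 301.]), array([602., 253.])]
0.008 [array([554., 310.]), array([553., 261.]), array([602., 310.]), array([603., 261.])]
0.02 [array([552., 324.]), array([551., 273.]), array([604., 325.]), array([605., 273.])]
0.03 [array([551., 338.]), array([549., 284.]), array([605., 338.]), array([607., 284.])]
cam z 0.439
```

View pics/grip.png

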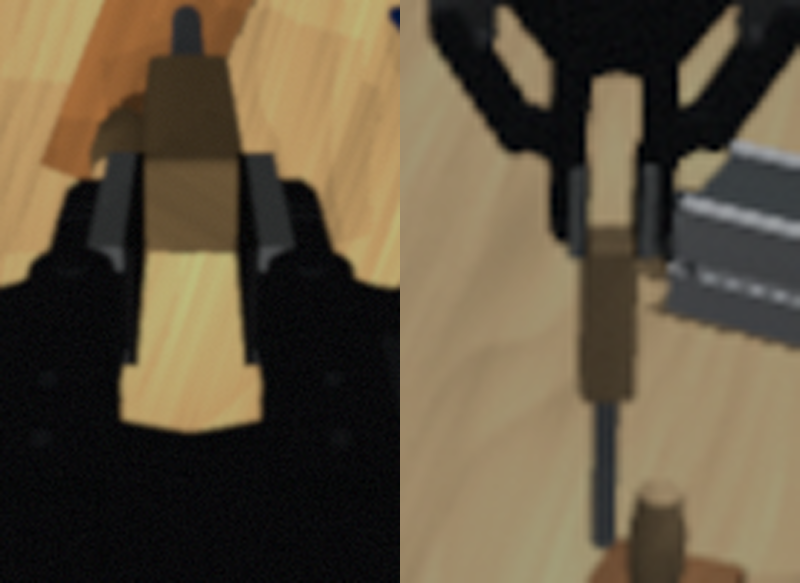

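The pads hold only the top few mm of the handle: the pad ends are at crop y≈255 in the side view, level with the handle's top edge. That grip is too weak for pushing. I'll set the pusher straight back in its hole, go about 20 mm lower and regrip.

```bash
python3 -m jog '[[1,0,0,0.015,0],[1,0,0,0.02,0],[1,0,0,0.02,0],[1,0,0,0.02,0],[1,0,0,0.02,0]]' && python3 -m jog '[[1,0,0,0.015,0],[1,0,0,0.015,0],[1,0,0,0.015,0],[1,0,0,0.01,0],[1,0,0,0.005,0]]' && python3 -m jog '[[1,0,0,0,0],[1,0,0,0,0]]'
```

```text
clock: 6.52
tcp_pos: [0.5491, 0.2439, 0.1781]
orientation: [-0.0, 0.611, 0.792, -0.0]
wrist_force: [0.7, -0.1, -1.3]
finger_gap: 0.0166
grip_force: 78.4
clock: 6.93
tcp_pos: [0.5483, 0.2437, 0.1174]
orientation: [-0.001, 0.611, 0.792, -0.001]
wrist_force: [-0.4, 0.1, 7.5]
finger_gap: 0.0165
grip_force: 79.6
clock: 7.1
tcp_pos: [0.5495, 0.244, 0.1196]
orientation: [0.0, 0.611, 0.792, 0.0]
wrist_force: [0.2, 0.2, -0.9]
finger_gap: 0.0164
grip_force: 78.4
```

```bash
python3 -m jog '[[0.6,0,0,0.001,0],[0.3,0,0,0,0],[0,0,0,0,0],[0,0,0,0,0],[0,0,0,0,0]]' && python3 -m jog '[[0,0,0,0.006,0],[0,0,0,0.006,0],[0,0,0,0.005,0],[0,0,0,0.005,0],[0,0,0,0,0]]' && python3 -m jog '[[0.5,0,0,0,0],[0.7,0,0,0,0],[1,0,0,0,0],[1,0,0,0,0],[1,0,0,0,0]]' 60 && python3 -m jog '[[1,0,0,0,0],[1,0,0,0,0],[1,0,0,0,0]]' 80
python3 - <<'E'
from h import *
c=cam('side'); g=c['img'].astype(int); print(env.get_state()['wrist_force'])
p=env.get_state()['tcp_pos']
for zz in (-.0,.02,.03,.04,.06): print(zz,np.round(proj(c,p+[0,0,zz])))
u0,v0=np.round(proj(c,p+[0,0,.03])).astype(int)
for v in range(v0-20,v0+24,2): print(v,' '.join('%3d/%-3d'%(g[v,u,0],g[v,u,2]) for u in range(u0-10,u0+11)))
E
```

```text
clock: 7.52
tcp_pos: [0.5496, 0.2441, 0.1187]
orientation: [0.0, 0.611, 0.792, 0.0]
wrist_force: [-0.8, 0.8, 0.6]
finger_gap: 0.0427
grip_force: 0.0
clock: 7.93
tcp_pos: [0.5483, 0.2437, 0.0945]
orientation: [-0.001, 0.611, 0.792, -0.001]
wrist_force: [0.8, -0.2, -1.0]
finger_gap: 0.0427
grip_force: 0.0
clock: 8.35
tcp_pos: [0.5494, 0.244, 0.0964]
orientation: [0.0, 0.611, 0.792, 0.0]
wrist_force: [-0.1, 0.7, 0.3]
finger_gap: 0.0193
grip_force: 59.2
clock: 8.6
tcp_pos: [0.5495, 0.244, 0.0964]
orientation: [0.0, 0.611, 0.792, 0.0]
wrist_force: [0.7, 0.2, 1.6]
finger_gap: 0.0187
grip_force: 79.3
[-0.78827238  0.67977859  1.77547675]
-0.0 [257. 236.]
0.02 [257. 229.]
0.03 [257. 226.]
0.04 [257. 222.]
0.06 [258. 215.]
206 120/80   34/25   12/14    9/10   13/14   12/14   11/14   84/59  125/85  139/93  142/96  147/102 151/106 142/98  136/93   95/62    9/12   14/16   13/15   14/17   11/14 
208 104/70   23/18   10/13    9/11   14/15   10/13   11/13  105/72  151/104 162/112 162/114 162/115 162/115 162/115 162/111 119/78   27/21   12/14   11/14   13/14   10/13 
210  13/16   12/14   11/12   10/
[... 2706 characters left out ...]
7/57  115/55 
242  59/26   60/28   63/29   62/27   62/28   59/31   63/37   68/42   68/42   67/40   68/42   69/43   72/44   71/44   75/39   74/34   86/39   95/44   97/46  100/47  102/48 
244  66/29   69/31   69/32   67/30   63/27   59/29   65/38   69/43   68/41   69/41   70/41   71/42   71/42   72/41   74/38   75/35   74/34   75/34   74/34   75/34   77/36 
246  89/50   81/41   74/34   71/32   71/33   71/34   71/32   73/34   74/34   75/34   76/35   76/34   76/35   75/34   75/34   74/33   73/33   74/33   75/35   76/35   76/35 
248 102/64  102/64   87/52   71/38   70/34   71/33   73/33   72/32   74/34   76/34   76/35   74/33   75/34   74/35   75/35   75/34   75/35   74/32   76/35   76/35   70/32
```

The pads now overlap the handle by about 23 mm. I'll lift and carry it to a point above the channel.

```bash
python3 -m jog '[[1,0,0,-0.008,0],[1,0,0,-0.015,0],[1,0,0,-0.015,0],[1,0,0,-0.015,0],[1,0,0,-0.02,0]]' >/dev/null && python3 -m jog '[[1,0,0,-0.02,0],[1,0,0,-0.02,0],[1,0,0,-0.02,0],[1,0,0,-0.02,0],[1,0,0,-0.01,0]]' && python3 -m jog '[[1,-0.0128,-0.0082,0,0],[1,-0.0256,-0.0163,0,0],[1,-0.0321,-0.0204,0,0],[1,-0.0321,-0.0204,0,0],[1,-0.0321,-0.0204,0,0]]' >/dev/null && python3 -m jog '[[1,-0.0321,-0.0204,0,0],[1,-0.0321,-0.0204,0,0],[1,-0.0321,-0.0204,0,0],[1,-0.0321,-0.0204,0,0],[1,-0.0321,-0.0204,0,0]]' >/dev/null && python3 -m jog '[[1,-0.0321,-0.0204,0,0],[1,-0.0321,-0.0204,0,0],[1,-0.0160,-0.0102,0,0],[1,-0.01,-0.006,0,0],[1,0,0,0,7]]' && python3 -m jog '[[1,0,0,0,7],[1,0,0,0,7],[1,0,0,0,7],[1,0,0,0,0],[1,0,0,0,0]]'
```

```text
clock: 9.48
tcp_pos: [0.55, 0.2442, 0.2625]
orientation: [0.001, 0.611, 0.792, 0.001]
wrist_force: [-0.2, 0.0, -0.5]
finger_gap: 0.0187
grip_force: 79.2
clock: 10.73
tcp_pos: [0.4101, -0.1929, 0.2591]
orientation: [0.0, 0.659, 0.752, -0.0]
wrist_force: [0.5, -0.3, -1.2]
finger_gap: 0.0188
grip_force: 79.2
clock: 11.15
tcp_pos: [0.4109, -0.1904, 0.2592]
orientation: [-0.0, 0.783, 0.622, 0.0]
wrist_force: [-0.4, -0.2, -0.9]
finger_gap: 0.0183
grip_force: 79.2
```

```bash
python3 -m jog '[[1,0,0,0.015,0],[1,0,0,0.025,0],[1,0,0,0.025,0],[1,0,0,0.02,0],[1,0,0,0.01,0]]' >/dev/null && python3 -m jog '[[1,0,0,0,0],[1,0,0,0,0]]'
python3 - <<'E'
from h import *
s=cam('side');w=cam('wrist');t=cam('top')
A=cv2.resize(s['img'][100:210,250:360],(440,440),interpolation=cv2.INTER_CUBIC)
B=cv2.resize(w['img'][130:290,190:320],(358,440),interpolation=cv2.INTER_CUBIC)
save(np.hstack([A,B]),'port.png')
p=env.get_state()['tcp_pos']; ex=np.array([.972,-.233,0]);ey=np.array([.233,.972,0]);O=np.array([.4605,-.203,0])
for n,q in dict(tip=p-[0,0,.0864],sh=p-[0,0,.0164],half=O+3*ex/1e3+[0,0,.06],tabtop=O-.027*ex+[0,0,.056],wallL=O+.034*ey-.05*ex+[0,0,.06],wallR=O-.034*ey-.05*ex+[0,0,.06],fin=O-.1*ex+.028*ey+[0,0,.06]).items():
    a=(np.array(proj(s,q))-[250,100])*4; b=(np.array(proj(w,q,True))-[190,130])*2.75+[440,0]; print(n,np.round(a),np.round(b))
np.savez('port.npz',sT=s['T'],wT=w['T'])
E
```

```text
clock: 11.73
tcp_pos: [0.4107, -0.1908, 0.1645]
orientation: [-0.0, 0.783, 0.621, -0.0]
wrist_force: [0.3, 0.5, -1.0]
finger_gap: 0.0188
grip_force: 79.2
tip [321. 222.] [624. 170.]
sh [331. 139.] [626. 253.]
half [250. 228.] [777. 154.]
tabtop [288. 242.] [690. 151.]
wallL [303. 266.] [625.  55.]
wallR [331. 224.] [624. 245.]
fin [371. 278.] [477.  73.]
```

View pics/port.png

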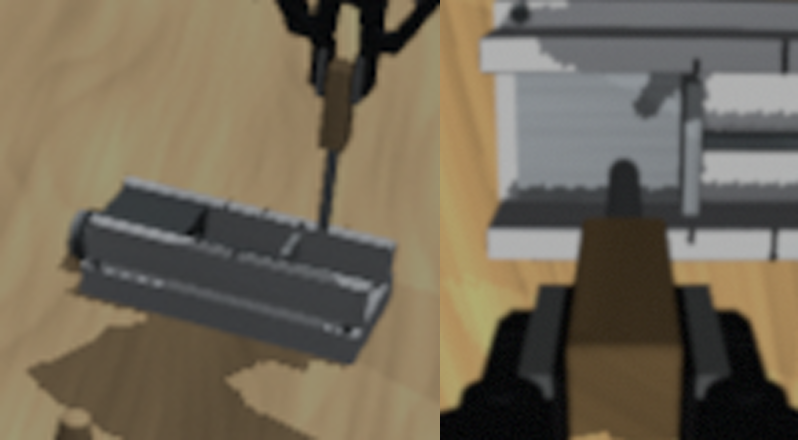

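The wrist crop shows the rod tip at (623,165) in mid-channel, the tab at x≈691 and the long marks' midpoint at x≈778. All are within about 2 px of prediction. I'll lower into the channel and push part of the way.

```bash
python3 -m jog '[[1,0,0,0.01,0],[1,0,0,0.012,0],[1,0,0,0.01,0],[1,0,0,0.007,0],[1,0,0,0,0]]' && python3 -m jog '[[1,0,0.004,0,0],[1,0,0.006,0,0],[1,0,0.006,0,0],[1,0,0.006,0,0],[1,0,0.006,0,0]]' && python3 -m jog '[[1,0,0.005,0,0],[1,0,0.005,0,0],[1,0,0.002,0,0],[1,0,0,0,0],[1,0,0,0,0]]'
python3 - <<'E'
from h import *
ex=np.array([.972,-.233]);ey=np.array([.233,.972]);s=env.get_state(); d=s['tcp_pos'][:2]-[.4605,-.203]; print('port xy',d@ex,d@ey,'Fx',s['wrist_force'][:2]@ex)
E
```

```text
clock: 12.3
tcp_pos: [0.4097, -0.1903, 0.1236]
orientation: [-0.001, 0.784, 0.621, -0.0]
wrist_force: [0.0, 0.5, -1.1]
finger_gap: 0.0182
grip_force: 79.2
clock: 12.72
tcp_pos: [0.4384, -0.1976, 0.1256]
orientation: [-0.0, 0.784, 0.621, -0.0]
wrist_force: [-2.1, 0.6, 0.8]
finger_gap: 0.0187
grip_force: 79.4
clock: 13.13
tcp_pos: [0.4495, -0.2001, 0.1251]
orientation: [-0.0, 0.784, 0.621, -0.0]
wrist_force: [-3.2, 0.0, 0.7]
finger_gap: 0.0188
grip_force: 79.4
port xy -0.011374326137568693 0.0002504970126230746 Fx -3.129887879701479
```

```bash
python3 -m jog '[[1,0,0.003,0,0],[1,0,0.003,0,0],[1,0,0,0,0],[1,0,0,0,0],[1,0,0,0,0]]'
python3 - <<'E'
from h import *
ex=np.array([.972,-.233,0]);ey=np.array([.233,.972,0]);O=np.array([.4605,-.203,0])
F=[];
for i in range(8):
    w=cam('wrist'); s=env.get_state(); F.append(s['wrist_force']@ex)
t=cam('top'); d=s['tcp_pos']-O; print('port xy',d@ex,d@ey,'Fx',np.mean(F),np.std(F))
A=cv2.resize(w['img'][100:260,190:340],(469,500),interpolation=cv2.INTER_CUBIC)
sd=cam('side'); B=cv2.resize(sd['img'][90:210,265:340],(312,500),interpolation=cv2.INTER_CUBIC)
save(cv2.convertScaleAbs(np.hstack([A,B]),alpha=1.3),'final.png')
for n,q in dict(half=O+.003*ex+[0,0,.06],markL=O+.003*ex+.034*ey+[0,0,.06],markR=O+.003*ex-.034*ey+[0,0,.06],tabL=O+.003*ex+.024*ey+[0,0,.056],tabR=O+.003*ex-.024*ey+[0,0,.056]).items():
    print(n,np.round((np.array(proj(w,q,True))-[190,100])*3.125))
E
```

```text
clock: 13.55
tcp_pos: [0.4554, -0.2015, 0.1252]
orientation: [-0.0, 0.784, 0.621, -0.0]
wrist_force: [-3.2, 0.2, -0.7]
finger_gap: 0.0186
grip_force: 79.2
port xy -0.005360423249679987 0.0002861911893632073 Fx -3.318114759918449 0.3343365593472525
half [241. 310.]
markL [242. 181.]
markR [238. 428.]
tabL [241. 216.]
tabR [239. 389.]
```

View pics/final.png

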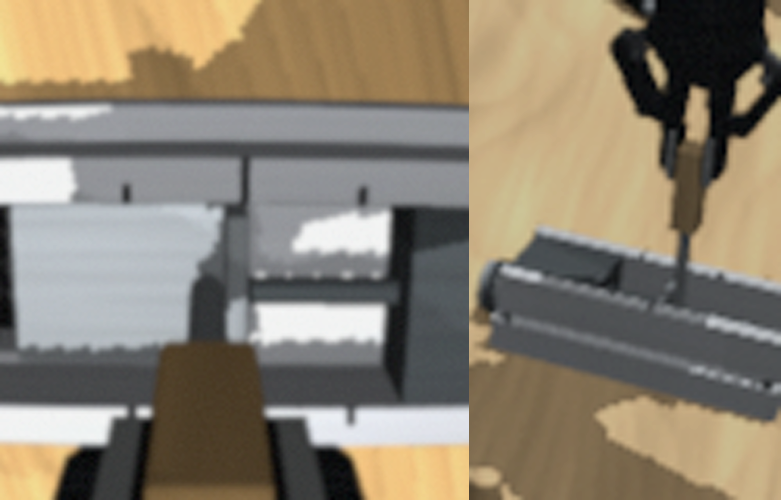

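The tab's top spans about x=226–249 (centre ≈238) against the long mark at 245. The rod presses the tab and the gripper stands well above the walls. The opening looks about 1–2 mm short, so I'll check with a pixel profile.

```bash
python3 -m jog '[[1,0,0.0013,0,0],[1,0,0,0,0],[1,0,0,0,0]]'
python3 - <<'E'
from h import *
ims=[]; F=[]
ex=np.array([.972,-.233,0]);O=np.array([.4605,-.203,0]);X=[]
for i in range(12):
    w=cam('wrist'); ims.append(w['img'].astype(float).mean(2)); s=env.get_state(); F.append(s['wrist_force']@ex); X.append((s['tcp_pos']-O)@ex)
g=np.mean(ims,0); print(np.mean(F),np.mean(X))
print('u',list(range(255,277)))
for v in (152,155,158,160,163,166,170,175,180,185,195,200,205): print(v,g[v,255:277].round().astype(int))
for t in (-.003,0,.003): print('tab edge',t,[np.round(proj(w,O+ex*(.003+t)+np.array([.233,.972,0])*y+[0,0,.056],True),1) for y in (.024,.01,0)])
E
```

```text
clock: 14.3
tcp_pos: [0.4568, -0.2018, 0.1252]
orientation: [-0.0, 0.784, 0.621, -0.0]
wrist_force: [-3.4, -0.1, -1.6]
finger_gap: 0.0187
grip_force: 79.0
-3.3369058832086638 -0.003907081507713216
u [255, 256, 257, 258, 259, 260, 261, 262, 263, 264, 265, 266, 267, 268, 269, 270, 271, 272, 273, 274, 275, 276]
152 [115 115 115 114 115 115 115 115 112 100  70  42  57  90 109 114 114 114
 114 114 114 114]
155 [115 115 115 115 115 115 115 114 111  95  66  42  67 100 113 115 115 115
 115 115 115 115]
158 [114 113 114 114 114 114 114 114 112  99  68  44  69 102 113 114 113 113
 113 113 113 113]
160 [114 114 114 114 114 114 114 114 112 100  70  44  68 100 112 114 114 114
 113 114 113 114]
163 [110 109 109 109 109 110 109 108 105  91  62  40  65  96 110 112 112 112
 112 111 112 111]
166 [120 124 124 115  95  82  72  56  45  43  40  39  45  64  85  98 104 110
 114 116 116 116]
170 [153 153 153 149 132 100  74  62  69  75  76  76  76  76  83  94 100 104
 110 115 116 116]
175 [144 144 144 145 141 125  92  69  75  81  82  83  82  81  86  96 104 111
 115 117 117 118]
180 [122 108  94  82  74  70  64  62  72  80  82  83  82  81  86  96 101 103
 107 113 116 117]
185 [72 70 70 71 71 68 60 58 65 70 70 71 72 72 78 92 97 97 98 98 98 97]
195 [ 40  41  40  40  39  40  43  54  68  82 100 109 107  92  67  57  59  60
  62  62  63  62]
200 [ 40  41  41  40  39  41  59  99 132 141 139 136 129 112  93  95 106 135
 170 185 187 187]
205 [ 41  40  40  40  39  39  52  93 131 140 138 135 127 112 104 117 142 168
 181 185 186 186]
tab edge -0.003 [array([261.7, 169.2]), array([261.5, 185.9]), array([261.4, 197.6])]
tab edge 0 [array([265.4, 169.2]), array([265.2, 186. ]), array([265. , 197.6])]
tab edge 0.003 [array([269.1, 169.3]), array([268.9, 186. ]), array([268.7, 197.6])]
```

The tab's top spans u≈262–269 (centre 265.7) and the long mark is at 266.0, so the shutter is at half open and steady. Handing in.

```bash
python3 -c "
from workcell import env
print(env.hand_in())"
```

```text
the job is handed in; nothing more can be done
None
```

I handed the job in at about 15 s on the robot's clock, with the shutter half open: the tab is within about 0.5 mm of the long mark, and the gripper is still holding the pusher upright with its rod pressed on the tab. My first grip was too shallow, so I set the pusher back in its hole and regripped lower before carrying it to the port. The hand-in gave no verdict.

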